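Turn a forged grille over in the turnover fixture and lock it

ROBOT

A 6-joint arm with a two-finger parallel gripper is mounted at the origin on the work surface. World frame = base frame: x ahead of the robot, y to its left, z up, the work surface at z = 0. Lengths are in m, angles in rad, forces in N, time in s.
With the tool pointing down it reaches from about 0.25 to 0.8 m from the base axis. Payload 3.9 kg.
Tool frame: the origin (TCP) lies at the very end of the fingers, on their centre line; the grasp point (between the pads) lies bot.grasp_offset behind it (bot.grasp_offset is the distance from the TCP to the grasp point, in m); z points along the fingers, y is the direction in which the jaws open and shut (so a half turn about z gives the same grasp; the last joint's range is limited). The gripper opens to 85 mm and grips with 20 to 120 N. Pads are 22 mm wide; open, the fingers measure 114 mm over their backs; the gripper's body (76 mm by 85 mm) begins 54 mm behind the grasp point. The pads swing forward as they close: fully open they stand 13 mm farther back than shut.
Start: joints at [1.337, 0.26, -0.138, 1.173, 0, 1.571], TCP at [0.122, 0.511, 0.231] pointing down, gripper open.
Joint ranges: [-2.78, 2.78], [-0.83, 1.72], [-1.28, 1.37], [-1.9, 2.12], [-1.57, 1.48], [-3.14, 3.14]. Speed limits (rad/s): [2.57, 2.57, 3.14, 3.14, 3.14, 3.14].

INTERFACE

Orientations are given as [roll, pitch, yaw] about the fixed x, y, z axes, in that order (R = Rz(yaw) Ry(pitch) Rx(roll)).
In Python, from bench import telemetry, grab_frame, camera_params, bot gives the robot as it stands.
- The arm moves only by the tool jog_arm, never from a script. Its argument "steps" is text: rows parted by semicolons, each of 7 numbers parted by spaces: the finger opening in cm, from 0 to 8.54, then the shift along the tool's x, y, z in cm, then the turn, a rotation vector about the tool's x, y, z in rad. In form: fingers dx dy dz ax ay az; .... A call has 1 to 10 rows; each row is the pose to reach, as a shift and turn from the pose measured when the call began, along the tool's axes at that moment; what a row does not reach only later rows make up. A row lasts 1/12 s, in which the tool goes at most 41.7 mm and 7.16 degrees, less where a joint would pass 70% of its speed; a pose out of reach is approached as far as the arm can. A call with a gripper value outside its range is refused whole. The fingers move at their own pace and stop on an object; "grip_force" is the grip in N (left out, the last holds). Time passes only in rows, so rows that repeat a pose let the fingers close. It gives the time, the measured TCP pose, the force and the opening at its end, in the units of the state.
- telemetry.get_state(): the state, without advancing time (a new reading comes with each control period).
- grab_frame(name): name is "scene" or "top" or "wrist"; returns the picture (420x560x3 uint8, blue, green, red); there is no depth.
- camera_params(name): a dict with "fx", "fy", "cx", "cy" (pixels), "D" ([k1, k2, p1, p2, k3] as OpenCV has them; the pictures are not rectified), "T" (4x4, takes a point from camera to world coordinates); the wrist camera has in their place "tool_from_camera" (4x4, takes a point from camera to tool coordinates, whose origin is the TCP and whose axes are the flange's). Camera axes: x right, y down, z forward; pixel columns grow to the right and rows downward; lengths in m; the calibration is good to about 2 mm. A picture is of the moment at which its call begins: read the wrist's pose just before it. camera_params takes no time and is no camera call.
- bot.close_job(): hands the job in, once; it reports no verdict.
The state is a dict: "clock": time; "joint_positions": joint angles; "dq": joint speeds; "joint_torque": joint torques, N m; "eef_pos": TCP position; "tcp_rot": TCP orientation; "wrist_force": force on the tool from outside, world axes, zero at the start; "wrist_torque": the same for the moment, N m; "opening": finger opening in m.
Only numpy, scipy, OpenCV 4.12 (cv2) and the standard library are available. Lean on these libraries where they do the work, as an engineer would, in place of code of your own. Each camera call takes 0.05 s, during which the arm holds its last target.

TASK

The small forged grille in the bench turnover fixture stands tilted, rosette side down, with the headstock clamp slack. Turn the grille over about its long axis until it lies level with the rosette side up, then lock it there by turning the tee handle on top of the headstock clockwise until it is tight. Leave the hammer, wire brush, wax tin and chisel where they lie.

Things in the scene. Friction and masses are not known exactly. Their poses are not given: they have to be found in the camera images.
- fixture: Bench turnover fixture, bolted down: bed plate 130 x 400 x 12 mm, two grey cast stocks with round housings (radius 34 mm, 44 mm thick, tops 174 mm above the bench) at y = +155 mm (headstock, with the clamp handle) and y = -155 mm (tailstock). Origin: centre of the bed's underside, on the bench; y along the bed, z up. The grille's turning axis is parallel to y, 140 mm above the bench.
- grille_mid (a point): Centre of the grille, on the turning axis. Forged square bar, 132 mm across, 190 mm long, about 0.9 kg, balanced, held by jaws at the middle of its short ends. Axes: y along its length and the turning axis, x across it, z out of its rosette side (straight up when finished). Two 12 x 12 mm edge bars run along y, centre lines at x = -60 and +60 mm; 10 mm cross bars at y = -46 and +46 mm.
- grille_rosette (a point): Top of the rosette at the grille's centre, 20 mm above the mid-plane on the z side (same axes as grille_mid). The rosette is 42 mm across; the other side of the grille is flat. A 10 mm spine lies along y at x = 0, so each side of it has a clear window between the cross bars, from 5 to 54 mm across and 82 mm long; scrolls fill only the corners.
- grille_edge (a point): Middle of one long edge bar of the grille: x = -60 mm, y = 0 in the axes of grille_mid, which it shares. At the start it is the raised upper edge, on the fixture's +x side; when the grille is finished it lies on the fixture's -x side.
- grille (a joint): Grille's angle about the fixture's +y, rad: 0 = level, rosette up; 1.57 = upright, rosette facing the fixture's +x; 3.14 = rosette down. At angle a its x axis is (cos a, 0, -sin a), its z axis (sin a, 0, cos a) in the fixture's frame. Starts at 1.85 to 2.3. Bearing drag about 0.22 N m: it stays where it is left. No stop at level; it can turn from -3.3 to 3.3.
- clamp (a joint): Angle of the clamp's tee handle, rad: clockwise seen from above tightens it, from 0 (slack) to a stop at 1.5 (tight). Starts slack, at 0 to 0.4. From about 0.9 on it squeezes the grille's shaft; at 1.25 and more the grille holds against 1 N m. It stays where it is left. Drag about 0.12 N m, a little more near the stop.
- clamp_grip (a point): Middle of the tee handle's bar, on the vertical axis of the clamp screw, 215 mm above the bench. Steel bar 14 x 14 mm, 80 mm long, with 18 mm ball ends (102 mm overall), on a 12 mm round stem; 26 mm free below the bar, over a 36 mm square boss. The point's x axis lies along the bar, z up. At joint value 0 the bar lies along the fixture's x.
- hammer: Bystander: hammer with wooden handle, 280 mm long, lying on the bench on the robot's right; leave it.
- wire_brush: Bystander: wooden wire brush 210 x 30 x 34 mm, lying on the bench on the left; leave it.
- wax_tin: Bystander: round tin, 72 mm across and 45 mm high, standing at the left, beyond the wire brush; leave it.
- cold_chisel: Bystander: steel cold chisel about 170 mm long and 26 mm wide, lying on the bench beyond the fixture; leave it.

How it is judged:
By the outcome, as a careful person would: the job done as asked, in the order asked, and still so for the second after the job is handed in, with the robot touching nothing.
It also fails if it takes over 61 s, if anything falls off the work surface, if the arm or the gripper's body presses on something with over 40 N, if the wrist force passes 120 N, or if a joint passes its speed limit or range.

## Working session

There is one attempt and no reset: what is moved stays moved. The work goes in short steps, Python scripts to look and compute and a tool call to move; the robot and the scene stay as the last step left them, time stands still between calls to the robot, and variables do not carry over. Pictures are saved under pics/ and viewed, and the job is handed in when it is done.

Besides the shell and the picture viewer there is one more tool, called after ">>>" as a command line: name --argument value ..., lists and objects as JSON in quotes. jog_arm: Moves the arm, as the interface text tells. Its arguments: {"type":"object","properties":{"steps":{"type":"string"},"grip_force":{"type":"number"}},"required":["steps"]}

```bash
ls; mkdir -p pics
python3 - <<'E'
from bench import telemetry, grab_frame, camera_params, bot
import cv2
s=telemetry.get_state();print(s, bot.grasp_offset)
for n in("scene","top","wrist"):
    p=camera_params(n);print(n,p)
    cv2.imwrite(f"pics/a_{n}.png",grab_frame(n))
E
```

```text
pics
{'clock': 0.0, 'joint_positions': array([ 1.33703030e+00,  2.60697366e-01, -1.39413467e-01,  1.17265486e+00,
        1.69352740e-05,  1.57084274e+00]), 'dq': array([-0.00118553, -0.00095209,  0.00037202, -0.00094676,  0.00075724,
        0.00014943]), 'joint_torque': array([-5.73859279e-05, -4.05680466e+01,  2.53920686e+01,  1.89131219e-02,
       -8.48046710e-06, -3.95894304e-06]), 'eef_pos': array([0.12144872, 0.51005634, 0.23044108]), 'tcp_rot': array([-3.13962329e+00, -1.68438271e-05,  2.90778018e+00]), 'wrist_force': array([-0.2042956 , -0.49888963,  0.13631633]), 'wrist_torque': array([-0.0355317 ,  0.0052389 ,  0.04997301]), 'opening': 0.08543001348041139} 0.0187
scene {'fx': 413.5483270983237, 'fy': 413.5483270983237, 'cx': 280.5936985674136, 'cy': 202.5633684265028, 'D': array([-0.12576626,  0.        ,  0.        ,  0.        ,  0.        ]), 'T': array([[-3.97823323e-01,  7.26059048e-01, -5.60869737e-01,
         1.25493213e+00],
       [ 9.17462045e-01,  3.14831514e-01, -2.43196452e-01,
         2.99317792e-01],
       [ 4.48424799e-06, -6.11325916e-01, -7.91378938e-
[... 399 characters left out ...]
.00582756,  0.01192955],
       [ 0.00450765, -0.08267742, -0.99656617,  1.40466194],
       [ 0.        ,  0.        ,  0.        ,  1.        ]])}
wrist {'fx': 325.14988589837964, 'fy': 325.14988589837964, 'cx': 278.75017889512714, 'cy': 212.17649204557108, 'D': array([-0.07402588,  0.        ,  0.        ,  0.        ,  0.        ]), 'tool_from_camera': array([[-6.30756150e-04, -9.44941051e-01, -3.27239992e-01,
         8.46517849e-02],
       [ 9.99999646e-01, -7.78157525e-04,  3.19511870e-04,
         4.99166066e-04],
       [-5.56564145e-04, -3.27239675e-01,  9.44941207e-01,
        -1.43579383e-01],
       [ 0.00000000e+00,  0.00000000e+00,  0.00000000e+00,
         1.00000000e+00]])}
```

View pics/a_scene.png

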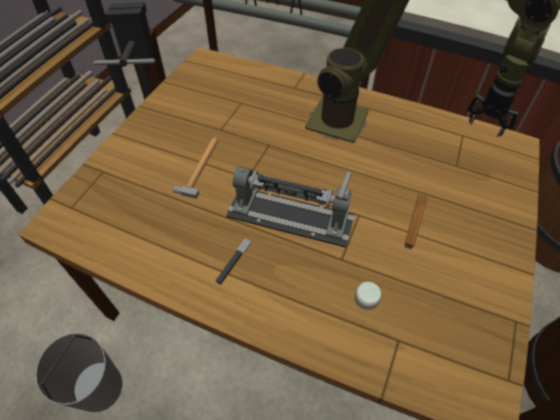

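View pics/a_top.png

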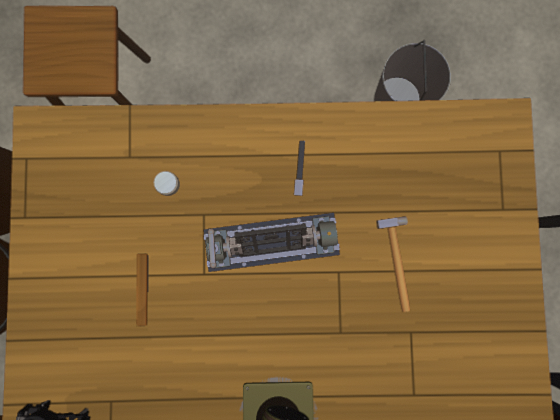

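View pics/a_wrist.png

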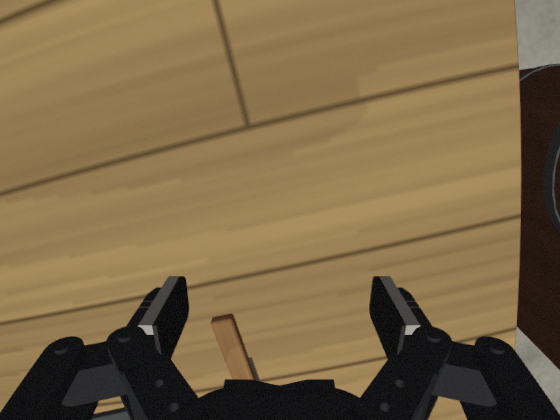

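Run:
```python
import cv2
a=cv2.imread("pics/a_top.png")[200:285,190:355];cv2.imwrite("pics/b_top.png",cv2.resize(a,(792,408),interpolation=cv2.INTER_CUBIC))
a=cv2.imread("pics/a_scene.png")[155:255,215:365];cv2.imwrite("pics/b_scene.png",cv2.resize(a,(795,530),interpolation=cv2.INTER_CUBIC))
```

```text
(no output)
```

View pics/b_top.png

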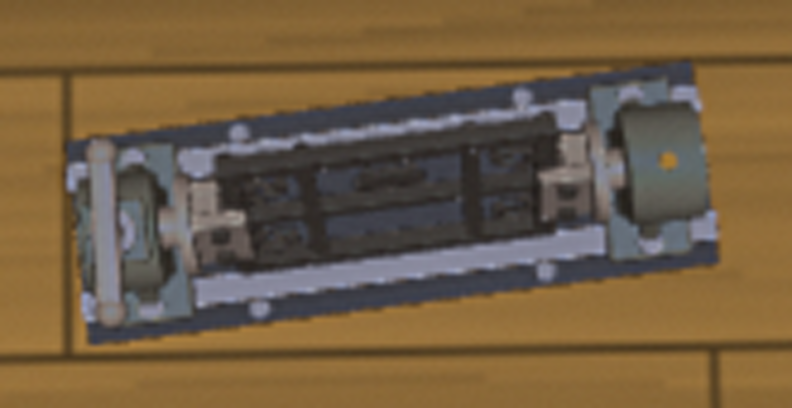

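View pics/b_scene.png

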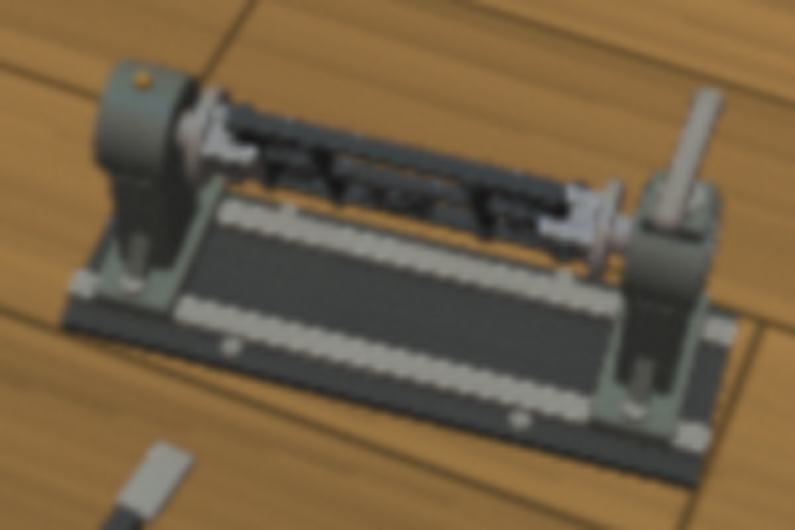

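```bash
cat > h.py <<'E'
import numpy as np, cv2
from bench import telemetry, grab_frame, camera_params, bot
from scipy.spatial.transform import Rotation as Ro
def T_of(n,st=None):
    p=camera_params(n)
    if n!="wrist": return p,p["T"]
    T=np.eye(4);T[:3,:3]=Ro.from_euler("xyz",st["tcp_rot"]).as_matrix();T[:3,3]=st["eef_pos"]
    return p,T@p["tool_from_camera"]
def K(p): return np.array([[p["fx"],0,p["cx"]],[0,p["fy"],p["cy"]],[0,0,1]])
def ray(n,uv,st=None):
    p,T=T_of(n,st)
    q=cv2.undistortPoints(np.array(uv,float).reshape(-1,1,2),K(p),p["D"]).reshape(-1,2)
    d=np.c_[q,np.ones(len(q))]@T[:3,:3].T
    return T[:3,3],d
def onplane(n,uv,z,st=None):
    o,d=ray(n,uv,st); return o+d*((z-o[2])/d[:,2])[:,None]
def proj(n,P,st=None):
    p,T=T_of(n,st);Ti=np.linalg.inv(T)
    return cv2.projectPoints(np.array(P,float).reshape(-1,3),cv2.Rodrigues(Ti[:3,:3])[0],Ti[:3,3],K(p),p["D"])[0].reshape(-1,2)
E
python3 - <<'E'
from h import *
t=lambda L:np.array(L)/4.8+[190,200]-0.4
c=onplane("top",t([(68,145),(692,62),(718,263),(90,343)]),0.012);print(c.round(4))
m=c.mean(0);y=(c[0]+c[3]-c[1]-c[2])[:2];y/=np.linalg.norm(y);print("ctr",m,"yaw",np.arctan2(-y[0],y[1]))
print("sizes",np.linalg.norm(c[0]-c[1]),np.linalg.norm(c[0]-c[3]))
b=onplane("top",t([(102,150),(110,313)]),0.215);print(b,b.mean(0));d=b[0]-b[1];print("bar ang",np.arctan2(d[1],d[0]))
x=np.array([y[1],-y[0]]);print("headstock",m[:2]+.155*y)
s=lambda L:np.array(L)/5.3+[215,155]-0.4
print(onplane("scene",s([(62,328),(692,487)]),0.012), "expect", c[:2])
E
```

```text
[[ 0.556   0.2131  0.012 ]
 [ 0.6023 -0.1824  0.012 ]
 [ 0.4752 -0.1952  0.012 ]
 [ 0.4318  0.1997  0.012 ]]
ctr [0.51631604 0.00882882 0.012     ] yaw 0.1131163244056869
sizes 0.39820048955907206 0.12495057003042541
[[0.54339221 0.16552904 0.215     ]
 [0.45601453 0.16161998 0.215     ]] [0.49970337 0.16357451 0.215     ]
bar ang 0.04470771312162956
headstock [0.49882038 0.16283825]
[[ 0.60558622 -0.17467325  0.012     ]
 [ 0.56081206  0.21576441  0.012     ]] expect [[ 0.55598288  0.21313355  0.012     ]
 [ 0.60230876 -0.18236303  0.012     ]]
```

```bash
cat >> h.py <<'E'
C=np.array([0.517,0.009,0.0]);YAW=0.113
def F(x,y,z): # fixture->world
    c,s=np.cos(YAW),np.sin(YAW);return np.array([C[0]+c*x-s*y,C[1]+s*x+c*y,z])
def rel(P,yaw,roll=np.pi,pitch=0.,st=None):
    st=st or telemetry.get_state()
    R0=Ro.from_euler("xyz",st["tcp_rot"]);R1=Ro.from_euler("xyz",[roll,pitch,yaw])
    return (R0.inv().apply(np.array(P)-st["eef_pos"])*100).round(2),(R0.inv()*R1).as_rotvec().round(3)
E
python3 - <<'E'
from h import *
y=np.pi+YAW
print(rel([.2,.42,.36],y));print(rel(F(-.02,0,.36),y))
E
```

```text
(array([ -9.72,  -6.98, -12.92]), array([-0.002, -0.   , -0.347]))
(array([-48.2 , -40.29, -12.87]), array([-0.002, -0.   , -0.347]))
```

>>> jog_arm --steps "0 -2 -1.5 -4 0 0 -0.1; 0 -5 -3.5 -8 0 0 -0.2; 0 -9.7 -7 -12.9 0 0 -0.347; 0 -9.7 -7 -12.9 0 0 -0.347; 0 -15 -12 -12.9 0 0 -0.347; 0 -48.2 -40.3 -12.9 0 0 -0.347; 0 -48.2 -40.3 -12.9 0 0 -0.347; 0 -48.2 -40.3 -12.9 0 0 -0.347; 0 -48.2 -40.3 -12.9 0 0 -0.347; 0 -48.2 -40.3 -12.9 0 0 -0.347"

```text
clock: 0.98
eef_pos: [0.3409, 0.2207, 0.3582]
tcp_rot: [-3.14, -0.0, -3.028]
wrist_force: [0.5, 0.5, 0.6]
opening: 0.0001
```

Run:
```python
from h import *
print(rel(F(-.02,0,.36),np.pi+YAW), telemetry.get_state()["joint_positions"].round(3))
```

```text
(array([-13.1 , -23.03,  -0.16]), array([-0.001, -0.   ,  0.001])) [ 5.750e-01  2.800e-02 -9.100e-02  1.453e+00 -1.000e-03  4.620e-01]
```

>>> jog_arm --steps "0 -13.1 -23 0 0 0 0; 0 -13.1 -23 0 0 0 0; 0 -13.1 -23 0 0 0 0; 0 -13.1 -23 0 0 0 0; 0 -13.1 -23 0 0 0 0; 0 -13.1 -23 0 0 0 0; 0 -13.1 -23 0 0 0 0; 0 -13.1 -23 0 0 0 0; 0 -13.1 -23 0 0 0 0; 0 -13.1 -23 0 0 0 0"

```text
clock: 1.82
eef_pos: [0.4964, 0.0075, 0.3582]
tcp_rot: [-3.141, -0.002, -3.028]
wrist_force: [0.2, 0.2, 0.3]
opening: 0.0
```

Run:
```python
from h import *
s=telemetry.get_state();print(s["eef_pos"],s["tcp_rot"])
cv2.imwrite("pics/c_wrist.png",grab_frame("wrist"))
```

```text
[0.49638769 0.00753269 0.35820964] [-3.14090918e+00 -1.50940639e-03 -3.02763981e+00]
```

View pics/c_wrist.png

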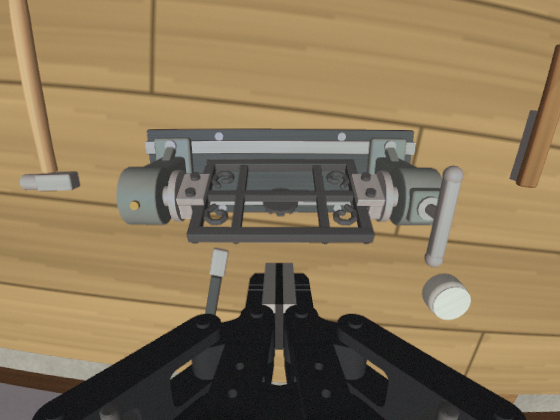

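```bash
python3 - <<'E'
from h import *
s=telemetry.get_state()
print("bed", proj("wrist",[F(-.065,.2,.012),F(-.065,-.2,.012)],s).round(1), "obs (412,130),(148,130)")
print("tee ends",proj("wrist",[F(0,.155,.215)],s).round(1),"obs mid",(444,217))
def pt(a,x,y,z): return F(x*np.cos(a)+z*np.sin(a),y,.14-x*np.sin(a)+z*np.cos(a))
for a in np.arange(1.8,2.35,.05):
    q=proj("wrist",[pt(a,x,0,z) for x in(-.054,-.066,.054,.066) for z in(-.006,.006)],s)
    print(round(a,2),q[:4,1].round(1),q[4:,1].round(1), proj("wrist",[pt(a,-.066,.095,-.006),pt(a,-.066,-.095,-.006)],s)[:,0].round(0))
b=onplane("wrist",[(453,174),(434,260)],.215,s);d=b[0]-b[1];print(b,b.mean(0),F(0,.155,.215),np.arctan2(-d[1],-d[0])-YAW)
E
python3 - <<'E'
import cv2
a=cv2.imread("pics/c_wrist.png")[120:260,110:480];cv2.imwrite("pics/c2.png",cv2.resize(a,(796,301),interpolation=cv2.INTER_CUBIC))
E
```

```text
bed [[411.8 130.4]
 [143.6 130.1]] obs (412,130),(148,130)
tee ends [[438.7 218.2]] obs mid (444, 217)
1.8 [216.9 226.7 223.6 233.6] [171.3 179.6 167.4 175.6] [374. 180.]
1.85 [219.3 228.6 226.5 236. ] [169.5 177.7 165.2 173.3] [373. 181.]
1.9 [221.6 230.5 229.3 238.3] [167.8 175.8 163.1 171. ] [373. 181.]
1.95 [223.7 232.2 232.  240.4] [166.1 173.9 161.  168.8] [372. 182.]
2.0 [225.8 233.8 234.5 242.4] [164.4 172.1 159.  166.6] [371. 182.]
2.05 [227.8 235.2 236.9 244.2] [162.8 170.3 157.1 164.4] [371. 183.]
2.1 [229.7 236.6 239.1 245.9] [161.3 168.5 155.2 162.3] [370. 184.]
2.15 [231.5 237.8 241.2 247.4] [159.8 166.8 153.3 160.3] [370. 184.]
2.2 [233.1 238.9 243.1 248.7] [158.4 165.1 151.6 158.3] [369. 185.]
2.25 [234.6 239.8 244.9 249.9] [157.1 163.5 149.9 156.3] [368. 186.]
2.3 [236.  240.7 246.5 250.8] [155.9 161.9 148.3 154.5] [368. 187.]
[[0.45587151 0.1648288  0.215     ]
 [0.54366627 0.17078741 0.215     ]] [0.49976889 0.16780811 0.215     ] [0.49952225 0.16301146 0.215     ] -0.04523422526915594
```

View pics/c2.png

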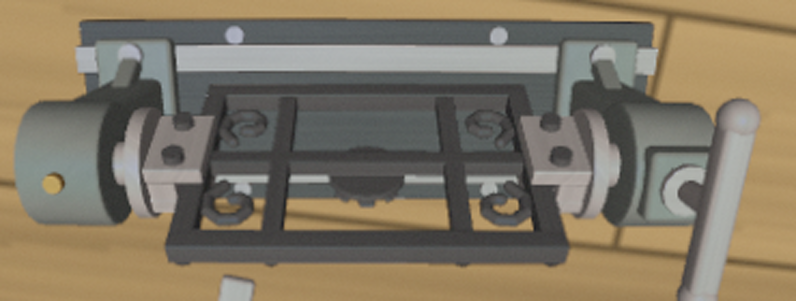

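```bash
sed -i 's/0.517,0.009,0.0/0.517,0.011,0.0/' h.py
python3 - <<'E'
from h import *
y=np.pi+YAW
for p in [(.065,0,.30),(.065,0,.175),(.045,0,.175)]: print(rel(F(*p),y))
E
```

```text
(array([-8.6 ,  0.06,  5.84]), array([-0.001, -0.001,  0.002]))
(array([-8.61,  0.07, 18.34]), array([-0.001, -0.001,  0.002]))
(array([-6.61,  0.08, 18.34]), array([-0.001, -0.001,  0.002]))
```

>>> jog_arm --steps "0 -8.6 0 3 0 0 0; 0 -8.6 0 6 0 0 0; 0 -8.6 0 8 0 0 0; 0 -8.6 0 11 0 0 0; 0 -8.6 0 14 0 0 0; 0 -8.6 0 17 0 0 0; 0 -8.6 0 18.3 0 0 0; 0 -8.6 0 18.3 0 0 0; 0 -8.6 0 18.3 0 0 0"

```text
clock: 2.62
eef_pos: [0.5805, 0.0189, 0.1753]
tcp_rot: [-3.141, -0.002, -3.025]
wrist_force: [0.9, 0.1, 1.2]
opening: 0.0
```

Run:
```python
from h import *
s=telemetry.get_state();print(rel(F(.065,0,.175),np.pi+YAW))
a=grab_frame("wrist");b=grab_frame("scene")[140:240,215:365]
cv2.imwrite("pics/d_wrist.png",np.vstack([cv2.resize(a,(400,300)),cv2.resize(b,(400,267))]))
y=np.pi+YAW
print(F(.065,0,.175),s["eef_pos"])
for a in np.arange(1.8,-.01,-.15):
    f=.057 if a>1.2 else .06
    X=-f*np.cos(a)+.006*np.sin(a);Z=.14+f*np.sin(a)+.006*np.cos(a)
    if a>1.4: Z=.19 if a<1.6 else .18
    print(round(a,2),round(X+.011,4),round(Z,4),rel(F(X+.011,0,Z),y)[0])
```

```text
(array([-0.1 , -0.06,  0.03]), array([-0.001, -0.002,  0.004]))
[0.58158545 0.01832938 0.175     ] [0.58053225 0.01885979 0.17534066]
1.8 0.0298 0.18 [ 3.6   0.01 -0.28]
1.65 0.0215 0.18 [ 4.43  0.01 -0.28]
1.5 0.013 0.19 [ 5.29  0.01 -1.29]
1.35 0.0044 0.1969 [ 6.14  0.01 -1.98]
1.2 -0.0041 0.1953 [ 6.99  0.02 -1.82]
1.05 -0.0136 0.195 [ 7.95  0.02 -1.79]
0.9 -0.0216 0.1907 [ 8.74  0.02 -1.37]
0.75 -0.0288 0.1853 [ 9.46  0.03 -0.82]
0.6 -0.0351 0.1788 [10.1   0.03 -0.18]
0.45 -0.0404 0.1715 [10.63  0.03  0.55]
0.3 -0.0445 0.1635 [11.04  0.03  1.36]
0.15 -0.0474 0.1549 [11.33  0.03  2.21]
0.0 -0.049 0.146 [11.49  0.04  3.1 ]
```

View pics/d_wrist.png

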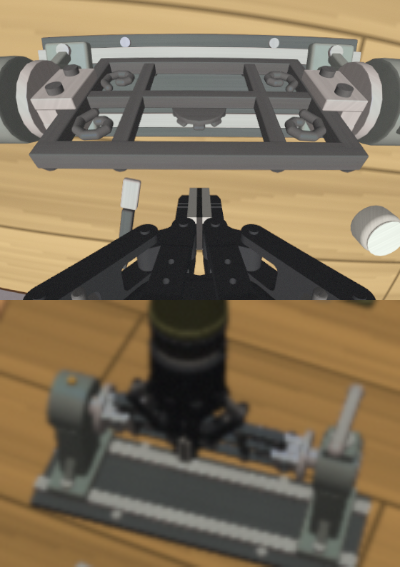

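>>> jog_arm --steps "0 1 0 0 0 0 0; 0 2 0 0 0 0 0; 0 2.8 0 -0.2 0 0 0; 0 3.6 0 -0.3 0 0 0; 0 4.1 0 -0.3 0 0 0; 0 4.5 0 -0.4 0 0 0; 0 4.9 0 -0.8 0 0 0; 0 5.3 0 -1.3 0 0 0; 0 5.3 0 -1.3 0 0 0"

```text
clock: 3.47
eef_pos: [0.5291, 0.0121, 0.1913]
tcp_rot: [-3.14, 0.002, -3.026]
wrist_force: [0.9, -0.2, 0.6]
opening: 0.0001
```

Run:
```python
from h import *
s=telemetry.get_state();print(rel(F(.013,0,.19),np.pi+YAW),s["wrist_force"])
a=grab_frame("wrist");b=grab_frame("scene")[140:240,215:365]
cv2.imwrite("pics/e_wrist.png",np.vstack([cv2.resize(a,(400,300)),cv2.resize(b,(400,267))]))
y=np.pi+YAW
for a in np.arange(1.35,-.01,-.15):
    f=.057 if a>1.2 else .06
    X=-f*np.cos(a)+.006*np.sin(a);Z=.14+f*np.sin(a)+.006*np.cos(a)
    print(round(a,2),round(X+.011,4),round(Z,4),rel(F(X+.011,0,Z),y)[0])
```

```text
(array([-0.09,  0.02,  0.13]), array([-0.001,  0.002,  0.003])) [ 0.92968291 -0.23487232  0.60763356]
1.35 0.0044 0.1969 [ 0.77  0.02 -0.65]
1.2 -0.0041 0.1953 [ 1.62  0.02 -0.49]
1.05 -0.0136 0.195 [ 2.58  0.03 -0.46]
0.9 -0.0216 0.1907 [ 3.37  0.03 -0.03]
0.75 -0.0288 0.1853 [4.09 0.03 0.51]
0.6 -0.0351 0.1788 [4.73 0.03 1.16]
0.45 -0.0404 0.1715 [5.25 0.04 1.89]
0.3 -0.0445 0.1635 [5.67 0.04 2.69]
0.15 -0.0474 0.1549 [5.96 0.04 3.55]
0.0 -0.049 0.146 [6.12 0.04 4.44]
```

View pics/e_wrist.png

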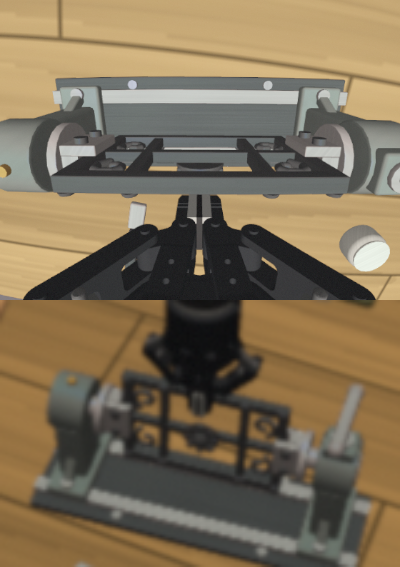

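>>> jog_arm --steps "0 0.4 0 -0.3 0 0 0; 0 0.8 0 -0.55 0 0 0; 0 1.2 0 -0.5 0 0 0; 0 1.6 0 -0.4 0 0 0; 0 2.1 0 -0.35 0 0 0; 0 2.6 0 -0.3 0 0 0; 0 3.0 0 -0.1 0 0 0; 0 3.4 0 0.1 0 0 0; 0 3.8 0 0.4 0 0 0; 0 4.1 0 0.6 0 0 0"

```text
clock: 4.4
eef_pos: [0.4877, 0.0074, 0.1842]
tcp_rot: [-3.141, 0.001, -3.026]
wrist_force: [4.6, 0.6, 0.9]
opening: -0.0002
```

Run:
```python
from h import *
s=telemetry.get_state();print(s["wrist_force"])
a=grab_frame("wrist");b=grab_frame("scene")[140:240,215:365]
cv2.imwrite("pics/f_wrist.png",np.vstack([cv2.resize(a,(400,300)),cv2.resize(b,(400,267))]))
y=np.pi+YAW
for a in np.arange(.75,-.01,-.15):
    f=.06
    X=-f*np.cos(a)+.006*np.sin(a);Z=.14+f*np.sin(a)+.006*np.cos(a)
    print(round(a,2),round(X+.011,4),round(Z,4),rel(F(X+.011,0,Z),y)[0])
```

```text
[4.58765134 0.59370073 0.93786134]
0.75 -0.0288 0.1853 [-0.15  0.03 -0.15]
0.6 -0.0351 0.1788 [0.48 0.03 0.5 ]
0.45 -0.0404 0.1715 [1.01 0.03 1.23]
0.3 -0.0445 0.1635 [1.42 0.03 2.04]
0.15 -0.0474 0.1549 [1.71 0.03 2.89]
-0.0 -0.049 0.146 [1.87 0.04 3.78]
```

View pics/f_wrist.png

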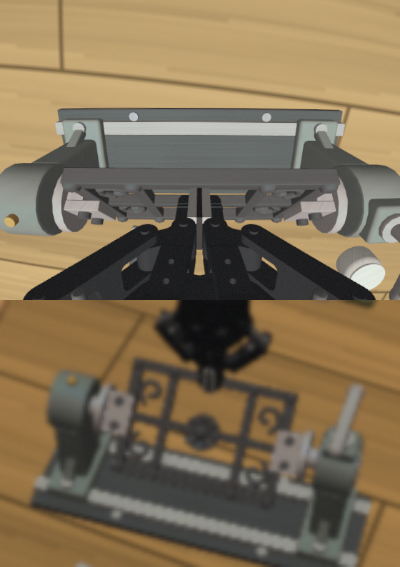

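Run:
```python
from h import *
y=np.pi+YAW
print(rel(F(-.03,0,.21),y)[0],rel(F(-.05,0,.21),y)[0])
for a in np.arange(.75,-.01,-.15):
    X=-.063*np.cos(a)+.006*np.sin(a);Z=.14+.066*np.sin(a)+.006*np.cos(a)
    print(round(a,2),round(X,4),round(Z,4),rel(F(X,0,Z),y)[0])
```

```text
[-0.03  0.02 -2.62] [ 1.97  0.03 -2.62]
0.75 -0.042 0.1894 [ 1.17  0.03 -0.55]
0.6 -0.0486 0.1822 [1.83 0.03 0.16]
0.45 -0.0541 0.1741 [2.38 0.03 0.97]
0.3 -0.0584 0.1652 [2.81 0.04 1.86]
0.15 -0.0614 0.1558 [3.11 0.04 2.81]
-0.0 -0.063 0.146 [3.27 0.04 3.79]
```

>>> jog_arm --steps "0 -0.2 0 -2 0 0 0; 0 0.2 0 -2.6 0 0 0; 0 1.4 0 -2.3 0 0 0; 0 1.4 0 -1 0 0 0; 0 1.7 0 0 0 0 0; 0 2.1 0 0.6 0 0 0; 0 2.5 0 1.2 0 0 0; 0 2.8 0 1.9 0 0 0; 0 3.1 0 2.7 0 0 0; 0 3.1 0 2.8 0 0 0"

```text
clock: 5.33
eef_pos: [0.452, 0.0033, 0.1544]
tcp_rot: [-3.141, -0.008, -3.026]
wrist_force: [-3.7, -0.7, 5.0]
opening: 0.0002
```

Run:
```python
from h import *
s=telemetry.get_state();print(s["wrist_force"],rel(F(-.062,0,.146),np.pi+YAW))
a=grab_frame("wrist");b=grab_frame("scene")[140:240,215:365]
cv2.imwrite("pics/g_wrist.png",np.vstack([cv2.resize(a,(400,300)),cv2.resize(b,(400,267))]))
```

```text
[-3.71881152 -0.65453554  5.03179887] (array([-0.35,  0.03,  0.84]), array([-0.001, -0.008,  0.003]))
```

View pics/g_wrist.png

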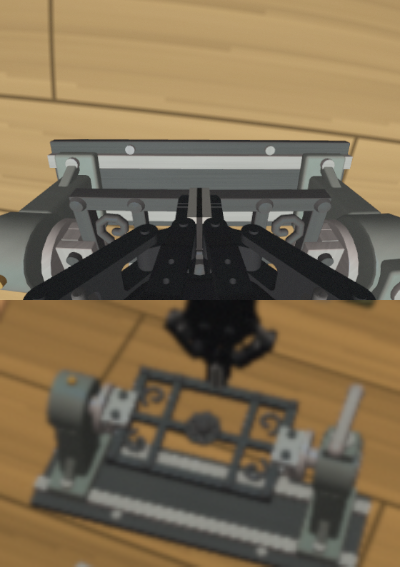

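>>> jog_arm --steps "0 -0.2 0 0.3 0 0 0; 0 -0.2 0 0.6 0 0 0; 0 -0.2 0 0.75 0 0 0; 0 -0.2 0 0.8 0 0 0; 0 -0.2 0 0.8 0 0 0; 0 -0.2 0 0.8 0 0 0"

```text
clock: 5.93
eef_pos: [0.4576, 0.004, 0.1473]
tcp_rot: [-3.141, -0.002, -3.026]
wrist_force: [-0.5, 0.4, 0.6]
opening: 0.0002
```

Run:
```python
from h import *
s=telemetry.get_state();print(s["wrist_force"],rel(F(-.06,0,.146),np.pi+YAW))
print(rel(F(-.06,0,.20),np.pi+YAW),rel(F(.06,0,.20),np.pi+YAW),rel(F(.06,0,.146),np.pi+YAW))
```

```text
[-0.48789812  0.40187801  0.64059983] (array([0.02, 0.03, 0.13]), array([-0.001, -0.002,  0.003]))
(array([ 0.02,  0.03, -5.27]), array([-0.001, -0.002,  0.003])) (array([-1.198e+01, -1.000e-02, -5.290e+00]), array([-0.001, -0.002,  0.003])) (array([-11.98,  -0.  ,   0.11]), array([-0.001, -0.002,  0.003]))
```

>>> jog_arm --steps "0 0 0 -2.6 0 0 0; 0 0 0 -5.3 0 0 0; 0 -4 0 -5.3 0 0 0; 0 -8 0 -5.3 0 0 0; 0 -12 0 -5.3 0 0 0; 0 -12 0 -5 0 0 0; 0 -12 0 -3 0 0 0; 0 -12 0 -1.3 0 0 0; 0 -12 0 -0.8 0 0 0; 0 -12 0 -0.8 0 0 0"

```text
clock: 6.77
eef_pos: [0.5757, 0.0179, 0.1533]
tcp_rot: [-3.141, -0.005, -3.026]
wrist_force: [0.3, 1.1, 0.4]
opening: 0.0
```

Run:
```python
from h import *
s=telemetry.get_state();print(s["wrist_force"],rel(F(.06,0,.146),np.pi+YAW))
a=grab_frame("wrist");b=grab_frame("scene")[140:240,215:365]
cv2.imwrite("pics/i_wrist.png",np.vstack([cv2.resize(a,(400,300)),cv2.resize(b,(400,267))]))
```

```text
[0.25806256 1.09718861 0.42461149] (array([-0.09, -0.02,  0.73]), array([-0.   , -0.005,  0.003]))
```

View pics/i_wrist.png

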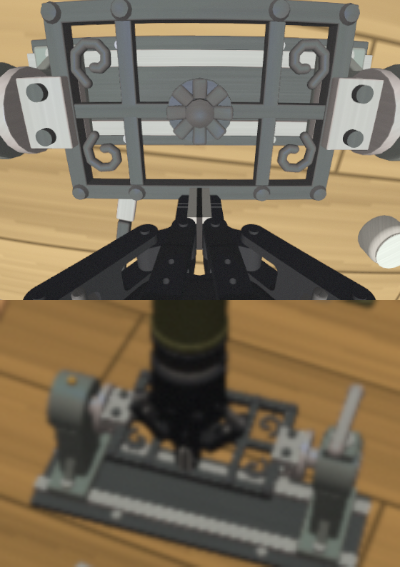

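>>> jog_arm --steps "0 0 0 0.2 0 0 0; 0 0 0 0.4 0 0 0; 0 0 0 0.5 0 0 0; 0 0 0 0.5 0 0 0"

```text
clock: 7.2
eef_pos: [0.5772, 0.0179, 0.1509]
tcp_rot: [-3.141, -0.0, -3.026]
wrist_force: [0.1, -0.6, -1.1]
opening: -0.0001
```

>>> jog_arm --steps "0 0 0 0.1 0 0 0; 0 0 0 0.15 0 0 0"

```text
clock: 7.37
eef_pos: [0.5773, 0.0179, 0.1496]
tcp_rot: [-3.141, 0.0, -3.026]
wrist_force: [-0.2, -0.5, 0.7]
opening: 0.0004
```

>>> jog_arm --steps "0 0 0 0.15 0 0 0; 0 0 0 0.2 0 0 0; 0 0 0 0.2 0 0 0"

```text
clock: 7.62
eef_pos: [0.5772, 0.0178, 0.1474]
tcp_rot: [-3.141, -0.0, -3.026]
wrist_force: [-0.9, -0.4, 0.5]
opening: -0.0002
```

>>> jog_arm --steps "0 0 0 0.1 0 0 0; 0 0 0 0.1 0 0 0; 0 0 0 0.1 0 0 0"

```text
clock: 7.87
eef_pos: [0.5771, 0.0179, 0.1463]
tcp_rot: [-3.141, -0.0, -3.026]
wrist_force: [-0.1, -0.9, -0.0]
opening: -0.0
```

>>> jog_arm --steps "0 0 0 0.1 0 0 0; 0 0 0 0.1 0 0 0; 0 0 0 0.1 0 0 0"

```text
clock: 8.12
eef_pos: [0.5771, 0.0178, 0.1452]
tcp_rot: [-3.141, -0.0, -3.026]
wrist_force: [-0.1, -0.7, 0.7]
opening: -0.0002
```

>>> jog_arm --steps "0 0 0 0.1 0 0 0; 0 0 0 0.1 0 0 0; 0 0 0 0.1 0 0 0"

```text
clock: 8.37
eef_pos: [0.5772, 0.0179, 0.1446]
tcp_rot: [-3.141, 0.0, -3.026]
wrist_force: [-0.6, -0.1, 3.0]
opening: 0.0
```

>>> jog_arm --steps "0 0 0 -2.6 0 0 0; 0 0 0 -5.3 0 0 0; 0 4 0 -5.3 0 0 0; 0 8 0 -5.3 0 0 0; 0 12 0 -5.3 0 0 0; 0 12 0 -5 0 0 0; 0 12 0 -3 0 0 0; 0 12 0 -1 0 0 0; 0 12 0 -0.6 0 0 0; 0 12 0 -0.6 0 0 0"

```text
clock: 9.2
eef_pos: [0.4566, 0.004, 0.1493]
tcp_rot: [-3.141, -0.004, -3.026]
wrist_force: [-0.5, -0.2, 0.9]
opening: -0.0002
```

>>> jog_arm --steps "0 0 0 0.2 0 0 0; 0 0 0 0.3 0 0 0; 0 0 0 0.3 0 0 0"

```text
clock: 9.45
eef_pos: [0.4572, 0.004, 0.1469]
tcp_rot: [-3.141, -0.003, -3.026]
wrist_force: [0.4, 0.8, 0.2]
opening: 0.0002
```

>>> jog_arm --steps "0 0 0 0.1 0 0 0; 0 0 0 0.1 0 0 0"

```text
clock: 9.62
eef_pos: [0.4573, 0.004, 0.1465]
tcp_rot: [-3.141, -0.002, -3.026]
wrist_force: [-2.4, -0.5, 2.8]
opening: 0.0001
```

>>> jog_arm --steps "0 0 0 0.1 0 0 0; 0 0 0 0.1 0 0 0; 0 0 0 0.1 0 0 0"

```text
clock: 9.87
eef_pos: [0.4572, 0.004, 0.1457]
tcp_rot: [-3.141, -0.002, -3.026]
wrist_force: [-2.1, -0.5, 2.9]
opening: -0.0001
```

Run:
```python
from h import *
print(rel([.4995,.165,.31],np.pi+YAW))
```

```text
(array([ -6.02,  15.49, -16.46]), array([-0.001, -0.002,  0.003]))
```

>>> jog_arm --steps "0 0 0 -4 0 0 0; 0 0 0 -8 0 0 0; 3 0 0 -12 0 0 0; 5 -1 1 -16 0 0 0; 5 -3 5 -16.5 0 0 0; 5 -5 9 -16.5 0 0 0; 5 -6 13 -16.5 0 0 0; 5 -6 15.5 -16.5 0 0 0; 5 -6 15.5 -16.5 0 0 0; 5 -6 15.5 -16.5 0 0 0"

```text
clock: 10.7
eef_pos: [0.4995, 0.1666, 0.3097]
tcp_rot: [-3.141, -0.003, -3.022]
wrist_force: [0.5, -0.9, 0.7]
opening: 0.0497
```

Run:
```python
from h import *
s=telemetry.get_state();print(s["eef_pos"],s["opening"])
cv2.imwrite("pics/j_wrist.png",grab_frame("wrist"))
```

```text
[0.49950899 0.16657778 0.30971868] 0.04970017547169659
```

View pics/j_wrist.png

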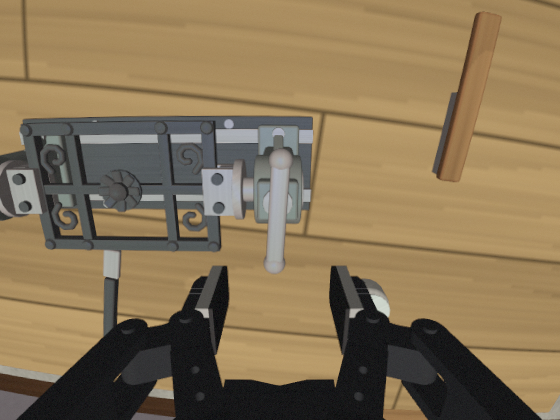

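Run:
```python
from h import *
s=telemetry.get_state()
b=onplane("wrist",[(280,157),(274,264)],.215,s);d=b[1]-b[0];m=b.mean(0)
ang=np.arctan2(d[1],d[0]);print(b,m,np.linalg.norm(d[:2]),ang,"clamp",YAW-ang)
print(rel([m[0],m[1],.25],np.pi+ang),rel([m[0],m[1],.197],np.pi+ang))
q=onplane("wrist",[(278,202)],.182,s);print("stem?",q)
```

```text
[[0.45449959 0.16150456 0.215     ]
 [0.54243466 0.16695152 0.215     ]] [0.49846712 0.16422804 0.215     ] 0.08810360985126138 0.061864023652725385 clamp 0.05113597634727462
(array([ 0.08, -0.09,  5.99]), array([-0.001, -0.003,  0.055])) (array([ 0.07, -0.09, 11.29]), array([-0.001, -0.003,  0.055]))
stem? [[0.49918871 0.16513263 0.182     ]]
```

>>> jog_arm --steps "5 0.1 -0.1 3 0 0 0.055; 5 0.1 -0.1 6 0 0 0.055; 5 0.1 -0.1 8 0 0 0.055; 5 0.1 -0.1 10 0 0 0.055; 5 0.1 -0.1 11.3 0 0 0.055; 5 0.1 -0.1 11.3 0 0 0.055; 5 0.1 -0.1 11.3 0 0 0.055"

```text
clock: 11.33
eef_pos: [0.4978, 0.1626, 0.1966]
tcp_rot: [-3.14, -0.004, -3.081]
wrist_force: [0.5, 0.3, 0.5]
opening: 0.0498
```

Run:
```python
from h import *
s=telemetry.get_state();print(s["eef_pos"],s["tcp_rot"],s["wrist_force"])
cv2.imwrite("pics/k_wrist.png",grab_frame("wrist"))
```

```text
[0.49777023 0.16257618 0.19664593] [-3.13954254 -0.00396681 -3.08128049] [0.4840452  0.30565735 0.46261533]
```

View pics/k_wrist.png

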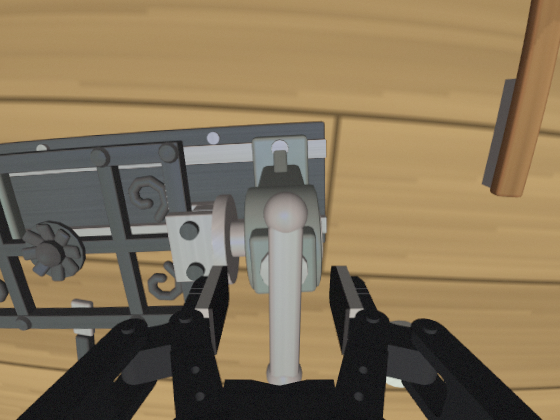

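Run:
```python
from h import *
s=telemetry.get_state()
b=onplane("wrist",[(286,212),(284,374)],.215,s);d=b[1]-b[0];m=b.mean(0);print(b,m,np.linalg.norm(d),np.arctan2(d[1],d[0]))
print(rel([m[0],m[1],.197],np.pi+np.arctan2(d[1],d[0])))
```

```text
[[0.45761426 0.16419596 0.215     ]
 [0.54443221 0.16910339 0.215     ]] [0.50102323 0.16664967 0.215     ] 0.08695653699945381 0.056465482253020685
(array([-0.27,  0.34,  0.06]), array([-0.001, -0.002,  0.004]))
```

>>> jog_arm --steps "5 -0.15 0.25 0 0 0 0; 4 -0.15 0.25 0 0 0 0; 3 -0.15 0.25 0 0 0 0; 2 -0.15 0.25 0 0 0 0; 0.8 -0.15 0.25 0 0 0 0; 0.8 -0.15 0.25 0 0 0 0; 0.8 -0.15 0.25 0 0 0 0; 0.8 -0.15 0.25 0 0 0 0" --grip_force 40

```text
clock: 12.05
eef_pos: [0.5003, 0.1653, 0.1983]
tcp_rot: [-3.139, -0.001, -3.081]
wrist_force: [-0.1, -3.9, 5.8]
opening: 0.0132
```

Run:
```python
from h import *
s=telemetry.get_state();print(s["eef_pos"],s["tcp_rot"],s["wrist_force"],s["wrist_torque"],s["opening"],s["joint_positions"])
cv2.imwrite("pics/l_wrist.png",grab_frame("wrist"))
```

```text
[0.50029549 0.1653059  0.19825539] [-3.13937503e+00 -6.60125602e-04 -3.08117290e+00] [-0.10665949 -3.9105051   5.82306368] [-0.60249468  0.05355145 -0.06230959] 0.013216963380376305 [ 0.3203232   0.28037557 -0.19762607  1.09400254 -0.0019735   0.25990391]
```

View pics/l_wrist.png

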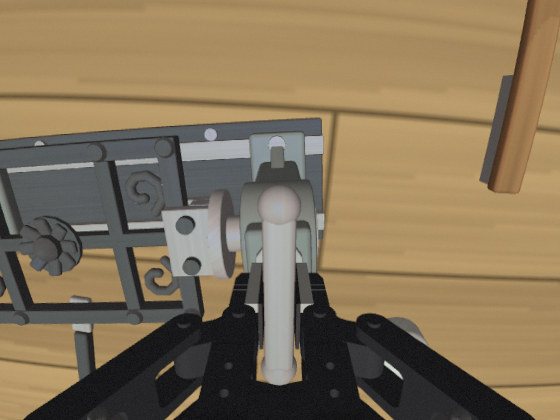

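>>> jog_arm --steps "0.8 0 0 0 0 0 0.1; 0.8 0 0 0 0 0 0.2; 0.8 0 0 0 0 0 0.3; 0.8 0 0 0 0 0 0.4; 0.8 0 0 0 0 0 0.5; 0.8 0 0 0 0 0 0.6; 0.8 0 0 0 0 0 0.6" --grip_force 60

```text
clock: 12.68
eef_pos: [0.5001, 0.1643, 0.1983]
tcp_rot: [-3.138, 0.002, 2.6]
wrist_force: [-0.9, -4.8, 5.3]
opening: 0.0128
```

Run:
```python
from h import *
s=telemetry.get_state();print(s["eef_pos"],s["tcp_rot"],s["wrist_force"],s["wrist_torque"],s["opening"],s["joint_positions"])
cv2.imwrite("pics/m_wrist.png",grab_frame("wrist"))
```

```text
[0.50005607 0.16434168 0.19832107] [-3.13758627e+00  1.50597393e-03  2.59977901e+00] [-0.89604273 -4.79616363  5.29251571] [-0.8884874   0.17960824 -0.09840286] 0.012834017038266794 [ 0.31981024  0.28008198 -0.19787275  1.09490136 -0.00375186  0.86163077]
```

View pics/m_wrist.png

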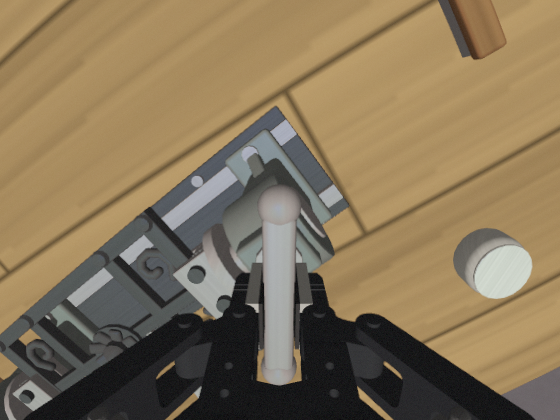

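>>> jog_arm --steps "0.8 0 0 0 0 0 0.1; 0.8 0 0 0 0 0 0.2; 0.8 0 0 0 0 0 0.3; 0.8 0 0 0 0 0 0.4; 0.8 0 0 0 0 0 0.5; 0.8 0 0 0 0 0 0.6; 0.8 0 0 0 0 0 0.7; 0.8 0 0 0 0 0 0.7" --grip_force 80

```text
clock: 13.4
eef_pos: [0.4992, 0.1636, 0.1984]
tcp_rot: [-3.138, 0.005, 1.902]
wrist_force: [-2.2, -4.7, 4.7]
opening: 0.0123
```

>>> jog_arm --steps "0.8 0 0 0 0 0 0.05; 0.8 0 0 0 0 0 0.1; 0.8 0 0 0 0 0 0.13; 0.8 0 0 0 0 0 0.16; 0.8 0 0 0 0 0 0.16"

```text
clock: 13.82
eef_pos: [0.4989, 0.1635, 0.1984]
tcp_rot: [-3.138, 0.005, 1.745]
wrist_force: [-0.6, -3.2, 2.9]
opening: 0.0124
```

Run:
```python
from h import *
s=telemetry.get_state();print(s["eef_pos"],s["tcp_rot"],s["wrist_force"],s["wrist_torque"],s["opening"],s["joint_positions"])
cv2.imwrite("pics/n_wrist.png",grab_frame("wrist"))
```

```text
[0.4989293  0.16350639 0.19836402] [-3.13803093  0.00528704  1.7453557 ] [-0.58431403 -3.17541835  2.92653284] [-0.44196498  0.14514161  0.26657018] 0.012356047266773869 [ 0.31956356  0.27947734 -0.19862905  1.09697828 -0.00471686  1.71582004]
```

View pics/n_wrist.png

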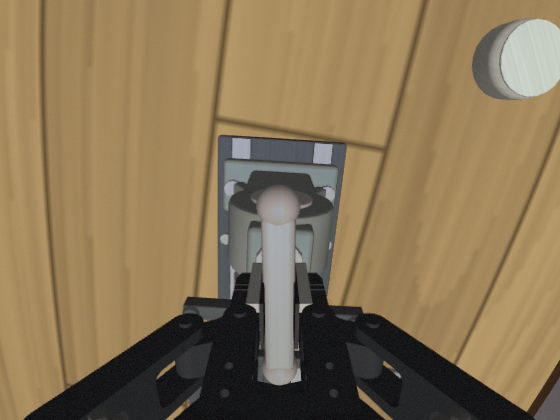

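>>> jog_arm --steps "0.8 0 0 0 0 0 0.03; 0.8 0 0 0 0 0 0.06; 0.8 0 0 0 0 0 0.06"

```text
clock: 14.12
eef_pos: [0.4989, 0.1635, 0.1984]
tcp_rot: [-3.138, 0.006, 1.691]
wrist_force: [-0.1, -3.2, 4.1]
opening: 0.0123
```

Run:
```python
from h import *
s=telemetry.get_state();print(s["tcp_rot"],s["wrist_force"],s["wrist_torque"])
```

```text
[-3.13844163  0.00605105  1.69139892] [-0.10990423 -3.22900326  4.07880556] [-0.67385241  0.08349241  1.83362436]
```

>>> jog_arm --steps "1.6 0 0 0 0 0 0; 2.5 0 0 0 0 0 0; 4 0 0 0 0 0 0; 5 0 0 0 0 0 0; 5 0 0 -2 0 0 0; 5 0 0 -5 0 0 0; 5 0 0 -8 0 0 0; 5 0 0 -12 0 0 0; 5 0 0 -15 0 0 0; 5 0 0 -15 0 0 0"

```text
clock: 14.95
eef_pos: [0.5018, 0.1655, 0.355]
tcp_rot: [3.134, 0.003, 1.691]
wrist_force: [1.0, 1.4, 0.1]
opening: 0.05
```

Run:
```python
from h import *
s=telemetry.get_state();print(s["eef_pos"],s["tcp_rot"],s["wrist_force"])
y=np.pi+YAW;print(rel(F(-.06,0,.348),y),rel(F(-.02,0.02,.348),y))
a=grab_frame("wrist");b=grab_frame("scene")[140:240,215:365]
cv2.imwrite("pics/o_wrist.png",np.vstack([cv2.resize(a,(400,300)),cv2.resize(b,(400,267))]))
```

```text
[0.50181621 0.16548503 0.35504143] [3.13363269 0.00329816 1.69110782] [1.01687334 1.37604425 0.14383977]
(array([-15.47,  -6.35,   0.7 ]), array([ 0.004,  0.009, -1.563])) (array([-13.5 ,  -2.34,   0.73]), array([ 0.004,  0.009, -1.563]))
```

View pics/o_wrist.png

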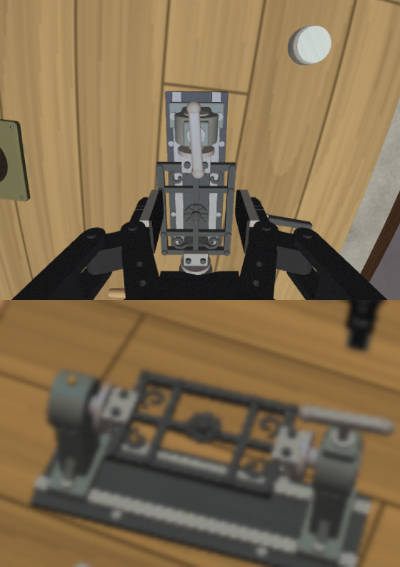

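>>> jog_arm --steps "5 -1 0 0 0 0 -0.1; 5 -3 0 0 0 0 -0.2; 5 -5 0 0 0 0 -0.3; 5 -7 -1 0 0 0 -0.4; 5 -9 -1 0 0 0 -0.5; 5 -11 -2 0 0 0 -0.6; 5 -13.5 -2.3 0 0 0 -0.7; 5 -15 -2.3 0 0 0 -0.8; 5 -15.5 -2.3 0 0 0 -0.9; 5 -15.5 -2.3 0 0 0 -1"

```text
clock: 15.88
eef_pos: [0.4951, 0.0068, 0.3486]
tcp_rot: [-3.136, -0.0, 2.694]
wrist_force: [0.7, -0.6, 0.2]
opening: 0.0501
```

>>> jog_arm --steps "0 0 0 0 0 0 -0.1; 0 0 0 0 0 0 -0.2; 0 0 0 0 0 0 -0.3; 0 0 0 0 0 0 -0.4; 0 0 0 0 0 0 -0.5; 0 0 0 0 0 0 -0.56; 0 0 0 0 0 0 -0.56; 0 0 0 0 0 0 -0.56; 0 0 0 0 0 0 -0.56"

```text
clock: 16.63
eef_pos: [0.4947, 0.0068, 0.3476]
tcp_rot: [-3.137, -0.005, -3.031]
wrist_force: [-0.3, -0.0, 0.5]
opening: 0.0001
```

Run:
```python
from h import *
s=telemetry.get_state();print(s["eef_pos"],s["tcp_rot"],s["wrist_force"])
a=grab_frame("wrist");cv2.imwrite("pics/p_wrist.png",a)
def pt(a,x,y,z): return F(x*np.cos(a)+z*np.sin(a),y,.14-x*np.sin(a)+z*np.cos(a))
for t in(-.1,-.05,0,.05,.1):
    print(t,proj("wrist",[pt(t,x,y,.006) for x in(-.066,.066) for y in(.095,-.095)],s).round(1).tolist())
```

```text
[0.49468225 0.00684119 0.34763973] [-3.13706145 -0.00495798 -3.03098673] [-0.26298222 -0.02967894  0.52089746]
-0.1 [[368.9, 141.6], [192.1, 142.0], [362.2, 257.5], [199.1, 257.7]]
-0.05 [[369.7, 142.0], [191.3, 142.4], [361.5, 256.7], [199.7, 256.8]]
0 [[370.5, 142.5], [190.5, 143.0], [360.9, 255.7], [200.4, 255.9]]
0.05 [[371.3, 143.3], [189.7, 143.7], [360.2, 254.6], [201.1, 254.8]]
0.1 [[372.1, 144.2], [189.0, 144.6], [359.6, 253.4], [201.7, 253.6]]
```

View pics/p_wrist.png

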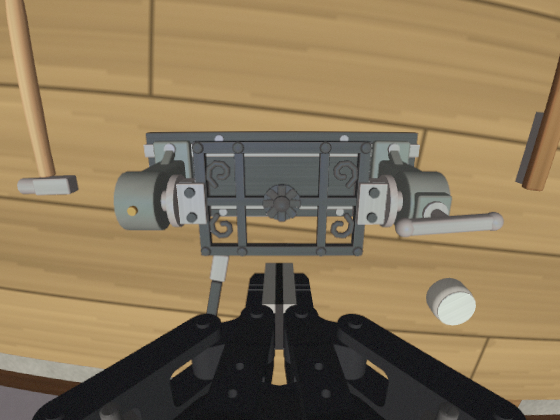

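Run:
```python
from h import *
s=telemetry.get_state()
b=onplane("wrist",[(404,228),(495,222)],.215,s);d=b[0]-b[1];print(YAW-np.arctan2(d[1],d[0]),b.mean(0))
cv2.imwrite("pics/q_top.png",grab_frame("top"))
```

```text
1.507118697720857 [0.50019582 0.16792739 0.215     ]
```

View pics/q_top.png

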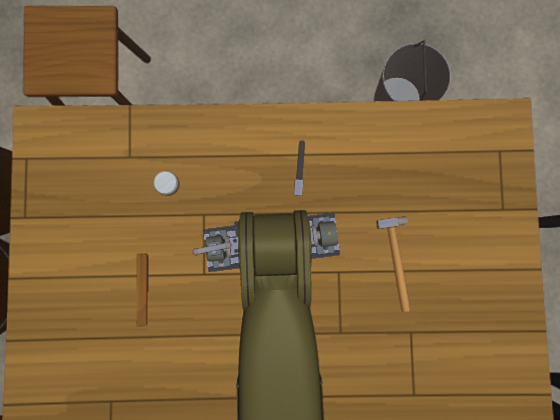

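Clamp reads 1.5 (tight), the bystanders are at the same pixels as at the start, and the arm is clear of everything.

```bash
python3 -c "
from bench import bot;print(bot.close_job())"
```

```text
the job is handed in; nothing more can be done
None
```

The grille now lies level with its rosette side up, the clamp is tight, and the job is handed in. It took about 17 s of the 61 s allowed.

**Turning:** I pushed the raised edge over the top with closed fingers, then pressed it down from above. Touching both edge bars showed about 0.02 rad of tilt. I pressed the near bar again to 145.7 mm, against 146 mm for level.

**Locking:** I gripped the tee handle and turned it clockwise until it hit its stop, where the wrist torque rose to about 1.8 N m. I then released it and backed the arm away.

**Last checks:**
- **Clamp:** the wrist picture puts the handle at about 1.51 rad; the stop is at 1.5.
- **Grille:** the wrist picture matches the level model to within roughly 0.03 rad. I did not touch-test the bars again after locking.
- **Bystanders:** the hammer, wire brush, wax tin and chisel are at the same places in the top view as at the start.
- **Forces:** the largest wrist force I read was about 7 N.

The cameras disagreed by up to 4 mm on the handle's sideways position, so I centred the grip on it using the wrist view.

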